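Clamp the bottle on the shaker: close the bar and tighten its wing nut

TASK

On the orbital shaker, slide the loose clamping bar (the second from the robot) towards the big bottle until the bottle is held between it and the fixed bar at the platform's robot-side end with no play left, then tighten the bar's wing nut clockwise until it stops firm, with the bar still up against the bottle. Leave the big bottle standing upright where it is held, and do not disturb the small bottle on the shaker or the balance and beaker on the bench.

Things in the scene. Friction and masses are not known exactly. Their poses are not given: they have to be found in the camera images.
- shaker: Cream orbital shaker, fixed on the bench; origin on the bench under its centre. Platform 420 x 345 mm, mat top at 115 mm; slotted frames along x at y = -150 and +150 mm, 40 mm wide, top at 170 mm. Four bars lie across along y, at x = -175, (loose), +45, +150 mm; rubber rods 16 mm thick, axis at 150 mm. Wing nuts: loose and +150 bars on the -y frame, others on the +y frame. Only one bar is loose.
- clamp_bar (a joint): The loose bar (second from the shaker's -x end): how far it has slid towards the big bottle (shaker -x), m. Its axis is at shaker x = -0.005 - value. Starts at 0 to 0.025; the bottle is held without play at about 0.054. Slides with about 6 N of friction, stays where left, and can still be pushed away by a side load above 6 N while the nut is being turned.
- slide_block (a point): Centre of the top face of the loose bar's slide block: a dark steel block, 24 mm along the shaker's x, 42 mm along its y, 30 mm high, standing out beyond the -y frame, top 180 mm above the bench, 46 mm from the nut's axis. It moves with the bar; space beside and below it is free. Axes as the shaker's.
- wing_nut (a joint): The loose bar's wing nut: angle turned, rad, growing as it is tightened (clockwise from above). Starts at 0 to 1.2; turns with about 0.08 Nm of drag, stays where left, and meets a firm stop when tight, after 2.4 to 3.6 rad of turning. It does not rise or sink.
- nut_top (a point): On the wing nut's axis, level with the wings' top, 217 mm above the bench; x axis along the wings, turning with the nut. Nut 36 mm high; two flat upright wings 9 mm thick, 68 mm tip to tip, 10 to 36 mm above its underside; the web between them is 24 mm high; boss below, radius 15 mm, 12 mm high. The big bottle (100 to 112 mm axis to axis once clamped) stops wide grippers turning right round.
- nut_ear (a point): Middle of one wing's outer end face, 34 mm from the nut's axis, 13 mm below the wings' top; turns with the nut.
- bottle: Big amber bottle with white cap, loose, about 0.6 kg (4 to 9 N to slide it), on the mat between the shaker's -x end bar and the loose bar, up to 6 mm clear of the end bar, its axis 82 to 96 mm in from the -y frame's centre line. 100 mm diameter up to 145 mm, shoulder narrowing to 42 mm at 182 mm, cap 53 mm diameter up to 230 mm. Origin at the centre of its underside.
- end_bar (a point): Middle of the axis of the fixed bar at the shaker's -x end, 150 mm above the bench; this rod is 16 mm thick and runs along the shaker's y.
- bar_axis (a point): Middle of the loose bar's rod axis, 150 mm above the bench; moves with the bar.
- small_bottle: Bystander: amber bottle with white cap, 86 mm diameter, 181 mm high, between the two fixed bars at the shaker's +x end. Origin at the centre of its underside.
- balance: Bystander: cream bench balance, 240 x 200 mm, 68 mm high, with a steel pan. Origin at the centre of its underside.
- beaker: Bystander: glass beaker standing on the bench, 70 mm diameter, 92 mm high. Origin at the centre of its underside.
Not all that is in view belongs to the job. What is shaped like the bottle but blue or purple is not meant.

How it is judged:
On the way, in this order (a step that is already met when the one before it is completed fails the run):
1. the loose bar is closed on the big bottle: less than 3 mm of play left between the two bars (value of joint clamp_bar above 0.051 m and angle between bottle's own z axis and vertical below 0.08 rad and horizontal distance between bottle and end_bar below 0.12 m), for 0.2 s.
2. the wing nut is tight: within 0.15 rad of its stop (value of joint wing_nut above 3.45 rad), for 0.2 s.
At the end, for the whole second after the job is handed in: The loose bar stands against the big bottle with less than 3 mm of play between bar, bottle and end bar; its wing nut is within 0.15 rad of its firm stop (3.6 rad); the big bottle is upright on the platform, at rest, less than 25 mm from where it stood (value of joint clamp_bar above 0.051 m and value of joint wing_nut above 3.45 rad and angle between bottle's own z axis and vertical below 0.08 rad and x of bottle in the frame of end_bar between 0.053 and 0.063 m and distance of bottle from where it was at the start of the episode below 0.025 m and linear speed of bottle below 0.02 m/s); the robot touches nothing.
It fails at once if the big bottle is tipped by more than 15 degrees (angle between bottle's own z axis and vertical above 0.26 rad).
It fails at once if the small bottle is moved by more than 15 mm or tipped (distance of small_bottle from where it was at the start of the episode above 0.015 m or angle between small_bottle's own z axis and vertical above 0.26 rad).
It fails at once if the balance or the beaker is moved by more than 20 mm (distance of any of balance, beaker from where it was at the start of the episode above 0.02 m).
It also fails if it takes over 66 s, if anything falls off the work surface, if the arm or the gripper's body presses on something with over 40 N, if the wrist force passes 120 N, or if a joint passes its speed limit or range.

ROBOT

A 6-joint arm with a two-finger parallel gripper is mounted at the origin on the work surface. World frame = base frame: x ahead of the robot, y to its left, z up, the work surface at z = 0. Lengths are in m, angles in rad, forces in N, time in s.
With the tool pointing down it reaches from about 0.325 to 0.85 m from the base axis. Payload 4.4 kg.
Tool frame: the origin (TCP) lies midway between the tips of the shut fingers; the grasp point (between the pads) lies 19 mm behind it; y points along the fingers, z is the direction in which the jaws open and shut, and the axes are right-handed (so a half turn about y gives the same grasp; the last joint's range is limited). The gripper opens to 94 mm and grips with 3 to 60 N. Pads are 16 mm wide; open, the fingers measure 119 mm over their backs; the gripper's body (75 mm by 177 mm) begins 78 mm behind the grasp point.
Start: joints at [-1.464, 0.207, 1.542, -0, 1.393, -0.15], TCP at [0.147, -0.556, 0.205] pointing down, gripper open.
Joint ranges: [-2.73, 2.73], [-0.86, 2.22], [0.23, 2.46], [-1.11, 4.25], [0.08, 2.63], [-2.82, 2.82]. Speed limits (rad/s): [2.79, 2.79, 3.14, 3.14, 3.14, 3.14].

INTERFACE

Orientations are given as a unit quaternion [x, y, z, w].
In Python, from workcell import telemetry, viewer, manip gives the robot as it stands.
- The arm moves only by the shell command python3 -m crank 'ROWS' [FORCE]. ROWS is JSON, one flat list of numbers, 7 for each row, row after row: the shift along the tool's x, y, z as a fraction of full scale, then the turn, a rotation vector about the tool's x, y, z as a fraction of full scale, then the closure, from -1 (fully open) to 1 (shut). A call has exactly 8 rows; each row shifts and turns the commanded pose from where the row before left it, along the tool's axes as they then stand; what a row does not reach is not made up. Full scale, the value 1, is 120 mm for a shift and 45 degrees for a turn. A row lasts 1/12 s, in which the tool goes at most 41.7 mm and 7.16 degrees, less where a joint would pass 70% of its speed; a pose out of reach is approached as far as the arm can. A call with a number of a shift or a turn outside -1 to 1 is refused whole. A call with a gripper value outside its range is refused whole. The fingers move at their own pace and stop on an object; FORCE is the grip in N (left out, the last holds). Time passes only in rows, so rows that do not move let the fingers close, or fill a call up. It gives the time, the measured TCP pose, the force and the opening at its end, in the units of the state.
- telemetry.observe(): the state, without advancing time (a new reading comes with each control period).
- viewer.capture(name): name is "scene" or "side" or "wrist"; returns a dict with "frame" (384x512x3 uint8, red, green, blue), "range_z" (384x512 float32, m along the optical axis (not along the pixel's ray), 0 where there is no reading), "vertical_fov" (degrees; the focal length in pixels is half the picture's height over the tangent of half this angle, whatever the lens; pixels are square), "cx", "cy" (the principal point, pixels), "R" (3x3) and "t" (3): a world point X has camera coordinates R X + t; the wrist camera has in their place "T_tool_cam" (4x4, takes a point from camera to tool coordinates, whose origin is the TCP and whose axes are the tool frame's). Camera axes: x right, y down, z forward; pixel columns grow to the right and rows downward; lengths in m; the calibration is good to about 2 mm. A picture is of the moment at which its call begins: read the wrist's pose just before it.
- manip.finish_job(): hands the job in, once; it reports no verdict.
The state is a dict: "clock": time; "joint_positions": joint angles; "joint_vel": joint speeds; "effort": joint torques, N m; "tool_pos": TCP position; "orientation": TCP orientation; "contact_force": force on the tool from outside, world axes, zero at the start; "moment": the same for the moment, N m; "grip_width": finger opening in m.
Only numpy, scipy, OpenCV 4.12 (cv2) and the standard library are available. Lean on these libraries where they do the work, as an engineer would, in place of code of your own. Each camera call takes 0.05 s, during which the arm holds its last target. There are 200 camera calls.

## Working session

There is one attempt and no reset: what is moved stays moved. The work goes in short steps, Python scripts to look and compute and a shell command to move; the robot and the scene stay as the last step left them, time stands still between calls to the robot, and variables do not carry over. Pictures are saved under pics/ and viewed, about 8 in all and at most 12, crops included, and the job is handed in when it is done.

```bash
mkdir -p pics; ls; cat > h.py <<'E'
import numpy as np, cv2, pickle
from workcell import telemetry, viewer, manip
from scipy.spatial.transform import Rotation as Ro
def cap(name):
    s=telemetry.observe(); c=viewer.capture(name)
    c=dict(c); H=c['frame'].shape[0]; c['f']=H/2/np.tan(np.radians(c['vertical_fov'])/2)
    if name=='wrist':
        T=np.eye(4);T[:3,:3]=Ro.from_quat(s['orientation']).as_matrix();T[:3,3]=s['tool_pos']
        W=T@np.array(c['T_tool_cam']); c['R']=W[:3,:3].T; c['t']=-c['R']@W[:3,3]
    c['R']=np.array(c['R']);c['t']=np.array(c['t'])
    return c
def save(c,n,box=None,k=1):
    im=c['frame'][:,:,::-1]
    if box: im=im[box[1]:box[3],box[0]:box[2]]
    cv2.imwrite('pics/'+n,cv2.resize(im,None,fx=k,fy=k,interpolation=cv2.INTER_CUBIC))
def pt(c,u,v,z=None):
    if z is None: z=np.median(c['range_z'][int(v)-1:int(v)+2,int(u)-1:int(u)+2])
    p=np.array([(u-c['cx'])/c['f'],(v-c['cy'])/c['f'],1])*z
    return c['R'].T@(p-c['t'])
def ray(c,u,v,h):
    d=c['R'].T@np.array([(u-c['cx'])/c['f'],(v-c['cy'])/c['f'],1]); o=-c['R'].T@c['t']
    return o+d*(h-o[2])/d[2]
def proj(c,X):
    p=c['R']@np.array(X)+c['t']; return p[:2]/p[2]*c['f']+[c['cx'],c['cy']]
E
python3 - <<'E'
from h import *
s=telemetry.observe(); print(s)
d={n:cap(n) for n in('scene','side','wrist')}
pickle.dump(d,open('d0.pkl','wb'))
ims=[cv2.cvtColor(d[n]['frame'],cv2.COLOR_RGB2BGR) for n in d]
for n in d: print(n,d[n]['f'],-d[n]['R'].T@d[n]['t'],d[n]['R'][2])
save(d['scene'],'scene.png',k=1.55); save(d['side'],'side.png',k=1.55); save(d['wrist'],'wrist.png')
E
```

```text
pics
{'clock': 0.0, 'joint_positions': array([-1.46350570e+00,  2.07403207e-01,  1.54293298e+00,  1.68459063e-05,
        1.39350150e+00, -1.50500834e-01]), 'joint_vel': array([ 0.00054696, -0.00125654, -0.00060665, -0.00089467,  0.00074028,
       -0.0019658 ]), 'effort': array([ 3.99952332e-04, -3.70877230e+01, -2.81413972e+01,  6.98604947e-02,
        3.61385406e-02, -1.94015111e-04]), 'tool_pos': array([ 0.14650114, -0.55519564,  0.2043103 ]), 'orientation': array([-0.09086676,  0.70203406, -0.7004472 ,  0.09091278]), 'contact_force': array([ 0.19929076, -0.94711911, -0.25855335]), 'moment': array([-0.02864616,  0.05485248, -0.03716979]), 'grip_width': 0.09422046328436105}
scene 449.33101041403944 [0.16521799 0.27895179 1.59215288] [ 0.21999453 -0.22607307 -0.94894329]
side 472.37234745664273 [0.3455891  0.3893524  1.60160138] [ 0.09726564 -0.2749188  -0.95653492]
wrist 327.6899858474312 [ 0.22585153 -0.53533725  0.38287426] [-0.27391058 -0.07028233 -0.95918371]
```

View pics/scene.png

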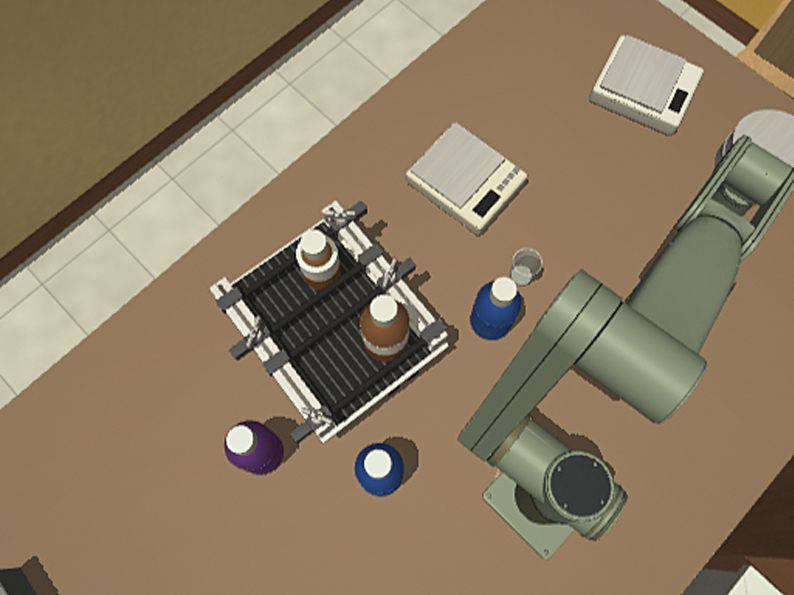

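View pics/side.png

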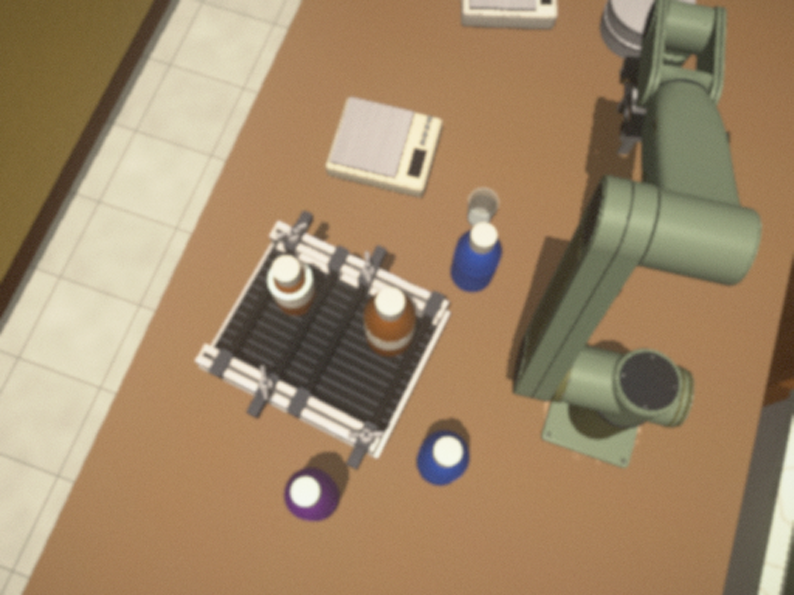

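```bash
python3 - <<'E'
from h import *
d=pickle.load(open('d0.pkl','rb'))
def crop(c,b,k): return cv2.resize(c['frame'][b[1]:b[3],b[0]:b[2],::-1],None,fx=k,fy=k,interpolation=cv2.INTER_CUBIC)
a=crop(d['scene'],(205,125,305,245),4); b=crop(d['side'],(190,130,290,250),4)
cv2.imwrite('pics/crop1.png',np.hstack([a,b]))
# rough points at given heights
for n,u,v in (('scene',405/1.55,268/1.55),('side',374/1.55,260/1.55)):
    print(n,ray(d[n],u,v,.18),pt(d[n],u,v))
E
```

```text
scene [ 0.53912442 -0.11741399  0.18      ] [ 0.54008346 -0.11843063  0.17637795]
side [ 0.54733971 -0.10619714  0.18      ] [ 0.54745571 -0.10648206  0.17918265]
```

View pics/crop1.png

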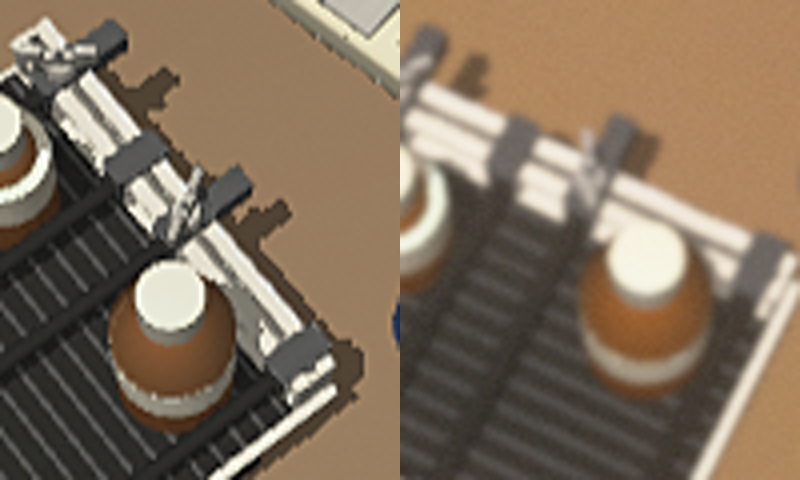

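```bash
python3 - <<'E'
from h import *
d=pickle.load(open('d0.pkl','rb'))
for n in('scene','side'):
    c=d[n]; H,W=c['range_z'].shape
    v,u=np.mgrid[:H,:W]; z=c['range_z']
    P=np.stack([(u-c['cx'])/c['f']*z,(v-c['cy'])/c['f']*z,z],-1)-c['t']
    P=P@c['R']
    f=c['frame'].astype(int); white=(f.min(2)>150)
    m=white&(abs(P[...,2]-.17)<.006)&(P[...,0]>.2)&(P[...,0]<.85)&(P[...,1]>-.25)&(P[...,1]<.4)
    q=P[m][:,:2].astype(np.float32); r=cv2.minAreaRect(q)
    print(n,m.sum(),r, cv2.boxPoints(r))
c=d['scene']
for nm,a,b in(('endblk',300,350),('mid',135,158),('loosetip',233,184),('capbig',170,292)):
    print(nm,pt(c,205+a/4,125+b/4))
c=d['side']
for nm,a,b in(('endblk',365,260),('mid',115,150),('loosetip',217,135),('capbig',248,260)):
    print(nm,pt(c,190+a/4,130+b/4))
E
```

```text
scene 1098 ((0.5396150946617126, 0.12759990990161896), (0.4462631046772003, 0.5188429951667786), 82.89301300048828) [[ 0.25458038 -0.06172101]
 [ 0.7694371  -0.12591356]
 [ 0.8246498   0.31692082]
 [ 0.3097931   0.38111338]]
side 1478 ((0.5512707233428955, 0.10662123560905457), (0.5538939237594604, 0.5874419212341309), 9.4973783493042) [[ 0.22965518  0.35061926]
 [ 0.3265845  -0.22877067]
 [ 0.8728863  -0.13737679]
 [ 0.775957    0.44201314]]
endblk [ 0.39912554 -0.06335988  0.17511534]
mid [ 0.61665865 -0.08683126  0.17350774]
loosetip [ 0.53969826 -0.12740716  0.17842718]
capbig [0.46921411 0.0125648  0.34312987]
endblk [ 0.39744174 -0.06278499  0.17988175]
mid [ 0.61651073 -0.08394185  0.17564386]
loosetip [ 0.54286293 -0.12175351  0.18147646]
capbig [0.46813338 0.01726612 0.34486876]
```

```bash
cat >> h.py <<'E'
def plan(p,jawyaw=None,s=None):
    """shift left in tool axes (units of 120mm), and turn about tool y (units of 45deg) to bring jaw axis to yaw deg (mod 180)"""
    s=s or telemetry.observe(); R=Ro.from_quat(s['orientation']).as_matrix()
    dl=R.T@(np.array(p)-s['tool_pos'])
    out='shift(mm) %s units %s'%((dl*1e3).round(1),(dl/.12).round(3))
    y=np.degrees(np.arctan2(R[1,2],R[0,2])); out+=' jawyaw %.1f tilt %.2f'%(y,np.degrees(np.arccos(-R[2,1])))
    if jawyaw is not None:
        t=(-(jawyaw-y)+90)%180-90; out+=' turn %.1fdeg units %.3f q6 %.2f'%(t,t/45,s['joint_positions'][5])
    print(out)
def st():
    s=telemetry.observe(); R=Ro.from_quat(s['orientation']).as_matrix()
    print('t %.2f'%s['clock'],s['tool_pos'].round(4),'F',s['contact_force'].round(1),'M',s['moment'].round(2),'w %.4f'%s['grip_width'],'q',s['joint_positions'].round(2)); return s
E
python3 - <<'E'
from h import *
d=pickle.load(open('d0.pkl','rb')); s=telemetry.observe(); print(Ro.from_quat(s['orientation']).as_matrix().round(3)); print(d['wrist']['T_tool_cam'])
plan([.54,-.15,.33],-6)
c=d['scene']
for nm,a,b in(('smallcap',313,240),('bluecap',503,290),('beaker',527,262),('bal',508,172)): print(nm,pt(c,a/1.55,b/1.55).round(3))
# frame line fit
for n in('scene','side'):
    c=d[n]; H,W=c['range_z'].shape
    v,u=np.mgrid[:H,:W]; z=c['range_z']
    P=(np.stack([(u-c['cx'])/c['f']*z,(v-c['cy'])/c['f']*z,z],-1)-c['t'])@c['R']
    f=c['frame'].astype(int); white=(f.min(2)>140)
    for lo,hi,nn in((-.13,-.02,'-y'),(.18,.30,'+y')):
        sl=P[...,1]+.1*(P[...,0]-.55)
        m=white&(abs(P[...,2]-.17)<.006)&(P[...,0]>.38)&(P[...,0]<.8)&(sl>lo)&(sl<hi)
        q=P[m][:,:2].astype(np.float32); vx,vy,x0,y0=cv2.fitLine(q,cv2.DIST_HUBER,0,.01,.01).ravel()
        print(n,nn,m.sum(),np.degrees(np.arctan(vy/vx)),x0,y0)
E
```

```text
[[-0.967 -0.     0.255]
 [-0.255  0.002 -0.967]
 [-0.    -1.    -0.002]]
[[ 5.00761048e-04  9.59098007e-01  2.83073775e-01 -8.18601749e-02]
 [-1.99874615e-04 -2.83073709e-01  9.59098136e-01 -1.78425803e-01]
 [ 9.99999855e-01 -5.36858250e-04  4.99470577e-05  5.88371271e-04]
 [ 0.00000000e+00  0.00000000e+00  0.00000000e+00  1.00000000e+00]]
shift(mm) [-483.9 -124.8 -291.9] units [-4.032 -1.04  -2.432] jawyaw -75.2 tilt 0.10 turn -69.2deg units -1.538 q6 -0.15
smallcap [0.683 0.003 0.295]
bluecap [ 0.348 -0.214  0.225]
beaker [ 0.382 -0.379  0.028]
bal [ 0.572 -0.517  0.049]
scene -y 470 -6.419492 0.62052 -0.089517705
scene +y 608 -6.873241 0.63192064 0.21720186
side -y 644 -5.283752 0.58971417 -0.087256745
side +y 787 -7.060983 0.60569763 0.21770656
```

```bash
python3 -m crank '[0,-0.34,0,0,0,0,-1, 0,-0.34,0,0,0,0,-1, 0,-0.34,0,0,0,0,-1, -0.285,0,-0.172,0,0,0,-1, -0.285,0,-0.172,0,0,0,-1, -0.285,0,-0.172,0,0,0,-1, -0.285,0,-0.172,0,0,0,-1, -0.285,0,-0.172,0,0,0,-1]' 
python3 -m crank '[-0.285,0,-0.172,0,0,0,-1, -0.285,0,-0.172,0,0,0,-1, -0.285,0,-0.172,0,0,0,-1, -0.285,0,-0.172,0,0,0,-1, -0.285,0,-0.172,0,0,0,-1, -0.285,0,-0.172,0,0,0,-1, -0.285,0,-0.172,0,0,0,-1, -0.285,0,-0.172,0,0,0,-1]' 
python3 -m crank '[0,0,0,0,-0.154,0,-1, 0,0,0,0,-0.154,0,-1, 0,0,0,0,-0.154,0,-1, 0,0,0,0,-0.154,0,-1, 0,0,0,0,-0.154,0,-1, 0,0,0,0,-0.154,0,-1, 0,0,0,0,-0.154,0,-1, 0,0,0,0,-0.154,0,-1]'
python3 -c "
from h import *
st();plan([.54,-.15,.33],-6.4)"
```

```text
clock: 0.82
tool_pos: [0.2864, -0.411, 0.3276]
orientation: [-0.091, 0.701, -0.701, 0.091]
contact_force: [-0.0, 0.0, 0.1]
grip_width: 0.0935
clock: 1.48
tool_pos: [0.509, -0.1813, 0.3276]
orientation: [-0.091, 0.701, -0.701, 0.091]
contact_force: [0.7, -1.1, -0.3]
grip_width: 0.0937
clock: 2.15
tool_pos: [0.5079, -0.183, 0.3274]
orientation: [-0.409, 0.578, -0.577, 0.408]
contact_force: [0.8, -0.3, -0.1]
grip_width: 0.0942
t 2.15 [ 0.5079 -0.183   0.3274] F [ 0.8 -0.3 -0.1] M [-0.02 -0.03 -0.01] w 0.0942 q [-0.51  0.06  1.45 -0.    1.62 -0.17]
shift(mm) [-41.8  -2.7  19.3] units [-0.349 -0.022  0.161] jawyaw -19.4 tilt 0.06 turn -13.0deg units -0.290 q6 -0.17
```

```bash
python3 -m crank '[0,0,0,0,-0.145,0,-1, 0,0,0,0,-0.145,0,-1, -0.1,0,0.08,0,0,0,-1, -0.1,0,0.08,0,0,0,-1, -0.1,0,0.08,0,0,0,-1, 0,0,0,0,0,0,-1, 0,0,0,0,0,0,-1, 0,0,0,0,0,0,-1]'
python3 - <<'E'
from h import *
st();plan([.54,-.12,.33],-6.4)
c=cap('wrist'); pickle.dump(c,open('w1.pkl','wb')); save(c,'w1.png',k=1.5)
E
```

```text
clock: 2.82
tool_pos: [0.5404, -0.1511, 0.3275]
orientation: [-0.47, 0.529, -0.528, 0.469]
contact_force: [-0.6, 0.3, 0.6]
grip_width: 0.0937
t 2.82 [ 0.5404 -0.1511  0.3275] F [-0.6  0.3  0.6] M [-0.03 -0.13 -0.06] w 0.0937 q [-0.43  0.11  1.4  -0.    1.63 -0.31]
shift(mm) [-30.9  -2.5  -4. ] units [-0.257 -0.021 -0.034] jawyaw -6.7 tilt 0.06 turn -0.3deg units -0.008 q6 -0.31
```

View pics/w1.png

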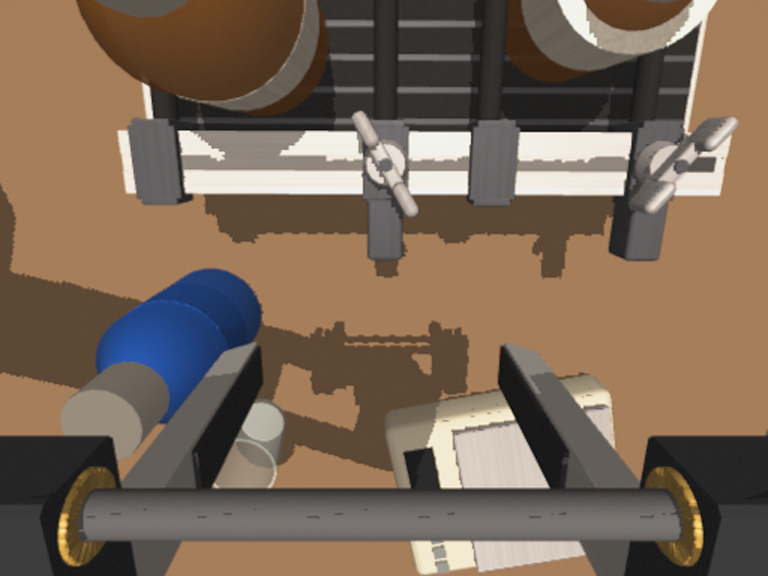

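```bash
python3 - <<'E'
from h import *
c=pickle.load(open('w1.pkl','rb'))
save(c,'w1c.png',(225,65,295,180),5)
th=np.radians(-6.5); e=np.array([np.cos(th),np.sin(th)]); n=np.array([-e[1],e[0]])
for nm,u,v,h in(('blkTL',368,201,.18),('blkTR',400,201,.18),('blkBL',368,258,.18),('blkBR',402,258,.18),('wtipU',357,116,.217),('wtipD',412,211,.217),('nutc',385,160,.205),('frameTL',123,132,.17),('frameTR',727,129,.17),('frameBL',130,194,.17),('frameBR',722,193,.17)):
    p=ray(c,u/1.5,v/1.5,h); q=pt(c,u/1.5,v/1.5); print(nm,p.round(4),'sh',(p[:2]@e).round(4),(p[:2]@n).round(4),'depth',q.round(4))
E
```

```text
blkTL [ 0.5376 -0.1026  0.18  ] sh 0.5457 -0.0411 depth [ 0.5375 -0.1028  0.1774]
blkTR [ 0.5584 -0.105   0.18  ] sh 0.5667 -0.0411 depth [ 0.5575 -0.1014  0.2133]
blkBL [ 0.5328 -0.1404  0.18  ] sh 0.5453 -0.0792 depth [ 0.5235 -0.1797 -0.0009]
blkBR [ 0.5557 -0.1432  0.18  ] sh 0.5683 -0.0793 depth [ 0.559  -0.1839 -0.001 ]
wtipU [ 0.5387 -0.0519  0.217 ] sh 0.5411 0.0094 depth [ 0.5387 -0.0519  0.216 ]
wtipD [ 0.5638 -0.1076  0.217 ] sh 0.5723 -0.0431 depth [ 0.5638 -0.1077  0.216 ]
nutc [ 0.5515 -0.0775  0.205 ] sh 0.5567 -0.0145 depth [ 0.5515 -0.0774  0.2053]
frameTL [ 0.3845 -0.0408  0.17  ] sh 0.3866 0.003 depth [ 0.3839 -0.0407  0.1688]
frameTR [ 0.7741 -0.0852  0.17  ] sh 0.7788 0.003 depth [ 0.7435 -0.0831  0.2158]
frameBL [ 0.3787 -0.0801  0.17  ] sh 0.3853 -0.0367 depth [ 0.2918 -0.0853 -0.0006]
frameBR [ 0.7741 -0.1263  0.17  ] sh 0.7834 -0.0379 depth [ 0.8884 -0.1551 -0.0011]
```

View pics/w1c.png

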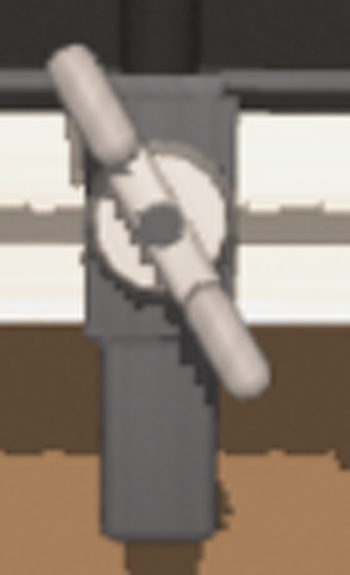

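```bash
python3 - <<'E'
from h import *
plan([.5457,-.1306,.152],-6.5)
E
```

```text
shift(mm) [-21.2 175.6   3. ] units [-0.177  1.464  0.025] jawyaw -6.8 tilt 0.04 turn -0.3deg units -0.006 q6 -0.31
```

```bash
python3 -m crank '[-0.177,0,0.025,0,-0.006,0,-1, 0,0.3,0,0,0,0,-1, 0,0.3,0,0,0,0,-1, 0,0.3,0,0,0,0,-1, 0,0.3,0,0,0,0,-1, 0,0.16,0,0,0,0,-1, 0,0.1,0,0,0,0,-1, 0,0,0,0,0,0,-1]'
python3 -c "
from h import *
st();plan([.5457,-.1306,.152],-6.5)"
python3 -m crank '[0,0,0,0,0,0,1, 0,0,0,0,0,0,1, 0,0,0,0,0,0,1, 0,0,0,0,0,0,1, 0,0,0,0,0,0,1, 0,0,0,0,0,0,1, 0,0,0,0,0,0,1, 0,0,0,0,0,0,1]' 30
python3 - <<'E'
from h import *
st()
c=cap('wrist'); pickle.dump(c,open('w2.pkl','wb')); a=c['frame'][:,:,::-1]
d=cap('scene'); b=d['frame'][100:292,180:436,::-1]
cv2.imwrite('pics/w2.png',np.hstack([cv2.resize(a,(400,300)),cv2.resize(b,(400,300),interpolation=cv2.INTER_CUBIC)]))
E
```

```text
clock: 3.53
tool_pos: [0.5439, -0.1298, 0.1495]
orientation: [-0.472, 0.53, -0.526, 0.47]
contact_force: [-1.3, -0.7, -0.5]
grip_width: 0.0941
t 3.53 [ 0.5439 -0.1298  0.1495] F [-1.3 -0.7 -0.5] M [-0.04 -0.04 -0.02] w 0.0941 q [-0.39  0.23  1.63 -0.    1.28 -0.28]
shift(mm) [ 0.6 -2.5  1.9] units [ 0.005 -0.021  0.016] jawyaw -6.5 tilt 0.36 turn -0.0deg units -0.000 q6 -0.28
clock: 4.2
tool_pos: [0.5464, -0.13, 0.1528]
orientation: [0.471, -0.527, 0.527, -0.471]
contact_force: [-0.3, 0.2, 0.0]
grip_width: 0.0439
t 4.20 [ 0.5464 -0.13    0.1528] F [-0.3  0.2  0. ] M [-0.03 -0.09  0.02] w 0.0439 q [-0.39  0.23  1.63  0.    1.28 -0.27]
```

View pics/w2.png

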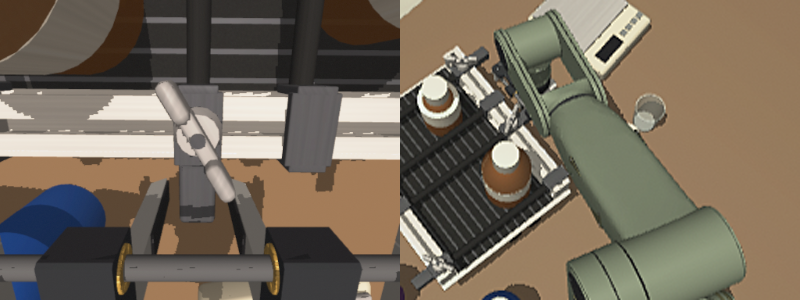

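```bash
python3 -m crank '[0,0,0,0,0,0,1, 0,0,0,0,0,0,1, 0,0,0,0,0,0,1, 0,0,0,0,0,0,1, 0,0,0,0,0,0,1, 0,0,0,0,0,0,1, 0,0,0,0,0,0,1, 0,0,0,0,0,0,1]' 30
python3 -c "
from h import *
st()"
python3 -m crank '[0,0,-0.03,0,0,0,1, 0,0,-0.03,0,0,0,1, 0,0,-0.03,0,0,0,1, 0,0,-0.03,0,0,0,1, 0,0,-0.03,0,0,0,1, 0,0,-0.03,0,0,0,1, 0,0,0,0,0,0,1, 0,0,0,0,0,0,1]' 30
python3 -c "
from h import *
st()"
```

```text
clock: 4.97
tool_pos: [0.546, -0.13, 0.1525]
orientation: [-0.471, 0.528, -0.527, 0.471]
contact_force: [-1.7, -0.3, 1.3]
grip_width: 0.0238
t 4.97 [ 0.546  -0.13    0.1525] F [-1.7 -0.3  1.3] M [ 0.    0.37 -0.22] w 0.0238 q [-0.39  0.23  1.63 -0.    1.28 -0.27]
clock: 5.63
tool_pos: [0.526, -0.1276, 0.1526]
orientation: [0.47, -0.527, 0.528, -0.472]
contact_force: [5.1, 0.2, -4.5]
grip_width: 0.0238
t 5.63 [ 0.526  -0.1276  0.1526] F [ 5.1  0.2 -4.5] M [-0.   -0.42 -0.25] w 0.0238 q [-0.4   0.18  1.68  0.    1.27 -0.29]
```

```bash
python3 -m crank '[0,0,-0.02,0,0,0,1, 0,0,-0.02,0,0,0,1, 0,0,-0.02,0,0,0,1, 0,0,0,0,0,0,1, 0,0,0,0,0,0,1, 0,0,0,0,0,0,1, 0,0,0,0,0,0,1, 0,0,0,0,0,0,1]' 30
python3 -m crank '[0,0,-0.02,0,0,0,1, 0,0,0,0,0,0,1, 0,0,0,0,0,0,1, 0,0,-0.02,0,0,0,1, 0,0,0,0,0,0,1, 0,0,0,0,0,0,1, 0,0,0,0,0,0,1, 0,0,0,0,0,0,1]' 30
python3 -c "
from h import *
st()"
```

```text
clock: 6.3
tool_pos: [0.5187, -0.1267, 0.1525]
orientation: [0.47, -0.527, 0.528, -0.472]
contact_force: [5.3, -0.1, -2.6]
grip_width: 0.0241
clock: 6.97
tool_pos: [0.5139, -0.1261, 0.1525]
orientation: [0.47, -0.527, 0.528, -0.472]
contact_force: [5.4, 0.2, -3.5]
grip_width: 0.0237
t 6.97 [ 0.5139 -0.1261  0.1525] F [ 5.4  0.2 -3.5] M [ 0.07 -0.49 -0.2 ] w 0.0237 q [-0.4   0.16  1.71  0.    1.27 -0.29]
```

```bash
for i in 1 2; do python3 -m crank '[0,0,-0.012,0,0,0,1, 0,0,0,0,0,0,1, 0,0,0,0,0,0,1, 0,0,0,0,0,0,1, 0,0,0,0,0,0,1, 0,0,0,0,0,0,1, 0,0,0,0,0,0,1, 0,0,0,0,0,0,1]' 30 | grep -E 'tool|force'; done
python3 - <<'E'
from h import *
st()
c=cap('wrist'); pickle.dump(c,open('w3.pkl','wb')); save(c,'w3.png',k=1.5)
E
```

```text
tool_pos: [0.5133, -0.126, 0.1525]
contact_force: [7.9, -0.0, -5.6]
tool_pos: [0.5125, -0.1259, 0.1525]
contact_force: [9.7, 0.1, -6.9]
t 8.30 [ 0.5125 -0.1259  0.1525] F [ 9.7  0.1 -6.9] M [ 0.06 -1.04 -0.14] w 0.0239 q [-0.41  0.15  1.72  0.    1.27 -0.29]
```

View pics/w3.png

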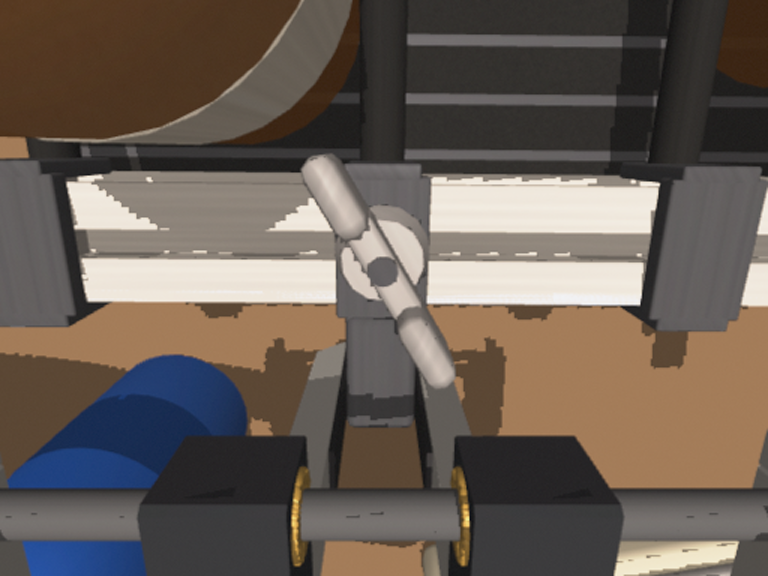

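```bash
for i in 1 2; do python3 -m crank '[0,0,-0.015,0,0,0,1, 0,0,0,0,0,0,1, 0,0,0,0,0,0,1, 0,0,-0.015,0,0,0,1, 0,0,0,0,0,0,1, 0,0,0,0,0,0,1, 0,0,0,0,0,0,1, 0,0,0,0,0,0,1]' 30 | grep -E 'tool|force'; done
```

```text
tool_pos: [0.5115, -0.1259, 0.1525]
contact_force: [17.8, -1.4, -12.1]
tool_pos: [0.5112, -0.1258, 0.1525]
contact_force: [26.6, -1.0, -20.2]
```

```bash
python3 -m crank '[0,0,0.02,0,0,0,1, 0,0,0.02,0,0,0,1, 0,0,0.02,0,0,0,1, 0,0,0,0,0,0,1, 0,0,0,0,0,0,1, 0,0,0,0,0,0,-0.2, 0,0,0,0,0,0,-0.2, 0,0,0,0,0,0,-0.2]' 30
python3 -m crank '[0,0,0,0,0,0,-0.2, 0,0,0,0,0,0,-0.2, 0,-0.3,0,0,0,0,-0.2, 0,-0.3,0,0,0,0,-0.2, 0,-0.3,0,0,0,0,-0.2, 0,-0.3,0,0,0,0,-0.2, 0,0,0,0,0,0,-0.2, 0,0,0,0,0,0,-0.2]'
python3 - <<'E'
from h import *
st(); plan([.519,-.0755,.30],24)
c=cap('wrist'); pickle.dump(c,open('w4.pkl','wb')); save(c,'w4.png',k=1.5)
E
```

```text
clock: 10.35
tool_pos: [0.5095, -0.1261, 0.1529]
orientation: [-0.471, 0.528, -0.527, 0.471]
contact_force: [-0.1, -0.3, 0.3]
grip_width: 0.0402
clock: 11.02
tool_pos: [0.5115, -0.1267, 0.2999]
orientation: [0.47, -0.525, 0.53, -0.472]
contact_force: [-0.1, -0.2, -0.1]
grip_width: 0.0562
t 11.02 [ 0.5115 -0.1267  0.2999] F [-0.1 -0.2 -0.1] M [-0.09 -0.    0.  ] w 0.0562 q [-0.41  0.04  1.53 -0.    1.56 -0.29]
shift(mm) [-51.7  -0.2   1.7] units [-0.431 -0.001  0.014] jawyaw -6.5 tilt 0.37 turn -30.5deg units -0.677 q6 -0.29
```

View pics/w4.png

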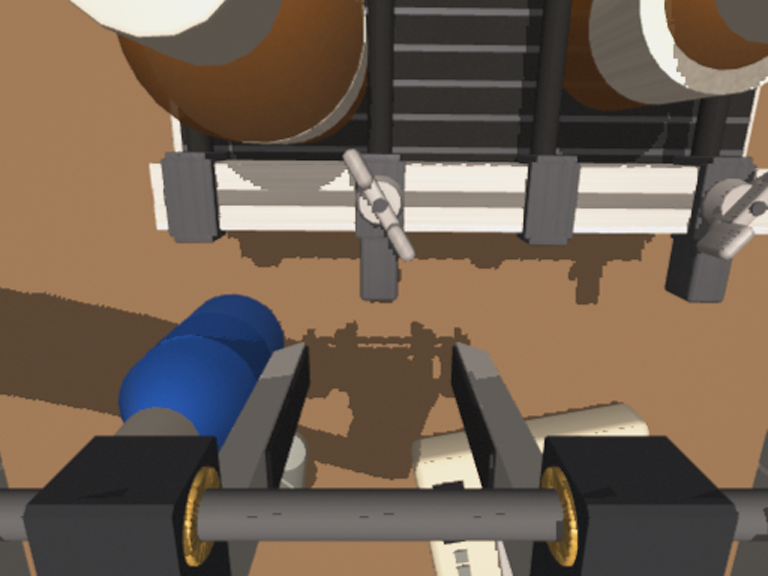

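```bash
python3 - <<'E'
from h import *
c=pickle.load(open('w4.pkl','rb'))
th=np.radians(-6.5); e=np.array([np.cos(th),np.sin(th)]); n=np.array([-e[1],e[0]])
P={}
for nm,u,v,h in(('blkBL',361,299,.18),('blkBR',397,300,.18),('wtipU',351,155,.217),('wtipD',408,255,.217),('nutc',379,205,.205)):
    p=ray(c,u/1.5,v/1.5,h); P[nm]=p; print(nm,p.round(4),'sh',(p[:2]@e).round(4),(p[:2]@n).round(4),pt(c,u/1.5,v/1.5).round(4))
a=P['wtipD']-P['wtipU']; print(np.degrees(np.arctan2(a[1],a[0])),(P['wtipD']+P['wtipU'])/2)
# wing pixels by depth
H,W=c['range_z'].shape; v,u=np.mgrid[:H,:W]; z=c['range_z']
Q=(np.stack([(u-c['cx'])/c['f']*z,(v-c['cy'])/c['f']*z,z],-1)-c['t'])@c['R']
m=(Q[...,2]>.200)&(Q[...,2]<.222)&(np.hypot(Q[...,0]-.517,Q[...,1]+.076)<.04)
q=Q[m][:,:2].astype(np.float32); r=cv2.minAreaRect(q); print(m.sum(),r,q.mean(0))
vx,vy,x0,y0=cv2.fitLine(q,cv2.DIST_HUBER,0,.01,.01).ravel(); print(np.degrees(np.arctan2(vy,vx)),x0,y0)
E
```

```text
blkBL [ 0.4985 -0.1363  0.18  ] sh 0.5107 -0.079 [ 0.486  -0.1916 -0.0005]
blkBR [ 0.5212 -0.1396  0.18  ] sh 0.5336 -0.0797 [ 0.5224 -0.1972 -0.0012]
wtipU [ 0.5056 -0.0478  0.217 ] sh 0.5077 0.0098 [ 0.5055 -0.0478  0.2161]
wtipD [ 0.5295 -0.1031  0.217 ] sh 0.5378 -0.0425 [ 0.5295 -0.1033  0.216 ]
nutc [ 0.5168 -0.0759  0.205 ] sh 0.5221 -0.0169 [ 0.5168 -0.0758  0.2066]
-66.60494449048385 [ 0.51752531 -0.07540752  0.217     ]
925 ((0.5172053575515747, -0.07547426968812943), (0.009078442119061947, 0.06733325123786926), 23.803266525268555) [ 0.51707774 -0.07459871]
-66.27739 0.51707757 -0.07459874
```

```bash
python3 -m crank '[0,0,0,0,-0.135,0,-0.2, 0,0,0,0,-0.135,0,-0.2, 0,0,0,0,-0.135,0,-0.2, 0,0,0,0,-0.135,0,-0.2, 0,0,0,0,-0.135,0,-0.2, -0.185,0,0.107,0,0,0,-0.2, -0.185,0,0.107,0,0,0,-0.2, 0,0,0,0,0,0,-0.2]'
python3 - <<'E'
from h import *
st(); plan([.5171,-.0757,.198],23.8)
E
```

```text
clock: 11.73
tool_pos: [0.5142, -0.0714, 0.2938]
orientation: [-0.593, 0.387, -0.382, 0.593]
contact_force: [-0.5, -0.5, -0.7]
grip_width: 0.0562
t 11.73 [ 0.5142 -0.0714  0.2938] F [-0.5 -0.5 -0.7] M [-0.01 -0.12  0.07] w 0.0562 q [-0.31  0.03  1.55  0.    1.56 -0.73]
shift(mm) [ 5.7 95.7  1.1] units [0.047 0.798 0.009] jawyaw 24.1 tilt 0.36 turn 0.3deg units 0.006 q6 -0.73
```

```bash
python3 -m crank '[0,0.25,0,0,0,0,-0.2, 0,0.25,0,0,0,0,-0.2, 0,0,0,0,0,0,-0.2, 0,0,0,0,0,0,-0.2, 0,0,0,0,0,0,-0.2, 0,0,0,0,0,0,-0.2, 0,0,0,0,0,0,-0.2, 0,0,0,0,0,0,-0.2]'
python3 - <<'E'
from h import *
st(); plan([.5171,-.0757,.198],23.8)
E
```

```text
clock: 12.4
tool_pos: [0.5165, -0.0754, 0.2383]
orientation: [-0.592, 0.385, -0.387, 0.593]
contact_force: [-0.3, 0.4, -0.4]
grip_width: 0.0562
t 12.40 [ 0.5165 -0.0754  0.2383] F [-0.3  0.4 -0.4] M [-0.03 -0.08 -0.  ] w 0.0562 q [-0.31  0.07  1.63 -0.    1.44 -0.73]
shift(mm) [ 0.4 40.3  0.3] units [0.003 0.335 0.003] jawyaw 23.9 tilt 0.17 turn 0.1deg units 0.002 q6 -0.73
```

```bash
python3 -m crank '[0.003,0.17,0.003,0,0,0,-0.2, 0,0.165,0,0,0,0,-0.2, 0,0,0,0,0,0,-0.2, 0,0,0,0,0,0,1, 0,0,0,0,0,0,1, 0,0,0,0,0,0,1, 0,0,0,0,0,0,1, 0,0,0,0,0,0,1]' 25
python3 -m crank '[0,0,0,0,0,0,1, 0,0,0,0,0,0,1, 0,0,0,0,0,0,1, 0,0,0,0,0,0,1, 0,0,0,0,0,0,1, 0,0,0,0,0,0,1, 0,0,0,0,0,0,1, 0,0,0,0,0,0,1]' 25
python3 - <<'E'
from h import *
st(); plan([.5171,-.0757,.198],23.8)
E
```

```text
clock: 13.07
tool_pos: [0.5168, -0.0754, 0.1976]
orientation: [-0.593, 0.385, -0.386, 0.593]
contact_force: [-0.3, -0.3, 0.7]
grip_width: 0.0264
clock: 13.73
tool_pos: [0.5175, -0.0747, 0.1968]
orientation: [-0.592, 0.385, -0.386, 0.594]
contact_force: [4.7, 3.1, -1.3]
grip_width: 0.009
t 13.73 [ 0.5175 -0.0747  0.1968] F [ 4.7  3.1 -1.3] M [ 0.41 -1.05 -0.03] w 0.0090 q [-0.31  0.1   1.68  0.    1.36 -0.73]
shift(mm) [ 0.8 -1.2 -0.8] units [ 0.006 -0.01  -0.006] jawyaw 23.9 tilt 0.19 turn 0.1deg units 0.002 q6 -0.73
```

```bash
python3 -m crank '[0,0,0,0,0.1,0,1, 0,0,0,0,0.1,0,1, 0,0,0,0,0.1,0,1, 0,0,0,0,0.1,0,1, 0,0,0,0,0.1,0,1, 0,0,0,0,0.1,0,1, 0,0,0,0,0,0,1, 0,0,0,0,0,0,1]' 25
python3 - <<'E'
from h import *
st(); plan([.5171,-.0757,.198],-20)
E
python3 -m crank '[0,0,0,0,0.1,0,1, 0,0,0,0,0.1,0,1, 0,0,0,0,0.1,0,1, 0,0,0,0,0.07,0,1, 0,0,0,0,0,0,1, 0,0,0,0,0,0,1, 0,0,0,0,0,0,1, 0,0,0,0,0,0,1]' 25
python3 - <<'E'
from h import *
st(); plan([.5171,-.0757,.198],-20)
E
```

```text
clock: 14.4
tool_pos: [0.5177, -0.0747, 0.1968]
orientation: [0.485, -0.513, 0.514, -0.487]
contact_force: [5.2, 2.4, -0.8]
grip_width: 0.0084
t 14.40 [ 0.5177 -0.0747  0.1968] F [ 5.2  2.4 -0.8] M [ 0.41 -1.12 -0.06] w 0.0084 q [-0.31  0.1   1.68  0.    1.36 -0.26]
shift(mm) [ 1.1 -1.2 -0.5] units [ 0.009 -0.01  -0.004] jawyaw -3.1 tilt 0.22 turn 16.9deg units 0.376 q6 -0.26
clock: 15.07
tool_pos: [0.5178, -0.0747, 0.1968]
orientation: [0.406, -0.578, 0.579, -0.408]
contact_force: [5.9, 2.6, -1.6]
grip_width: 0.0088
t 15.07 [ 0.5178 -0.0747  0.1968] F [ 5.9  2.6 -1.6] M [ 0.34 -1.1   0.03] w 0.0088 q [-0.31  0.1   1.68  0.    1.36  0.03]
shift(mm) [ 1.2 -1.2 -0.3] units [ 0.01  -0.01  -0.002] jawyaw -19.7 tilt 0.23 turn 0.3deg units 0.006 q6 0.03
```

```bash
python3 -m crank '[0,0,0,0,0,0,-0.2, 0,0,0,0,0,0,-0.2, 0,0,0,0,0,0,-0.2, 0,0,0,0,0,0,-0.2, 0,-0.3,0,0,0,0,-0.2, 0,-0.3,0,0,0,0,-0.2, 0,-0.25,0,0,0,0,-0.2, 0,0,0,0,0,0,-0.2]' 25
python3 -m crank '[0,0,0,0,0,0,1, 0,0,0,0,0,0,1, 0,0,0,0,0,0,1, 0,0,0,0,0,0,1, 0,0,0,0,0,0,1, 0,0,0,0,0,0,1, 0,0,0,0,0,0,1, 0,0,0,0,0,0,1]' 25
cat >> h.py <<'E'
def wing(cn,name=None):
    c=cap('wrist')
    if name: save(c,name,k=1.5)
    H,W=c['range_z'].shape; v,u=np.mgrid[:H,:W]; z=c['range_z']
    Q=(np.stack([(u-c['cx'])/c['f']*z,(v-c['cy'])/c['f']*z,z],-1)-c['t'])@c['R']
    m=(Q[...,2]>.200)&(Q[...,2]<.222)&(np.hypot(Q[...,0]-cn[0],Q[...,1]-cn[1])<.04)
    q=Q[m][:,:2].astype(np.float32); r=cv2.minAreaRect(q)
    vx,vy,x0,y0=cv2.fitLine(q,cv2.DIST_HUBER,0,.01,.01).ravel()
    print('wing n',m.sum(),'rect',np.round(r[0],4),np.round(r[1],4),'wing yaw %.1f'%np.degrees(np.arctan(vy/vx)),'c',x0.round(4),y0.round(4))
E
python3 - <<'E'
from h import *
st(); wing((.5171,-.0757),'w5.png')
E
```

```text
clock: 15.73
tool_pos: [0.5195, -0.0764, 0.3062]
orientation: [0.404, -0.575, 0.582, -0.41]
contact_force: [1.3, -0.5, 0.3]
grip_width: 0.0555
clock: 16.4
tool_pos: [0.516, -0.0751, 0.2981]
orientation: [-0.407, 0.578, -0.578, 0.407]
contact_force: [0.1, 0.3, -0.3]
grip_width: 0.0065
t 16.40 [ 0.516  -0.0751  0.2981] F [ 0.1  0.3 -0.3] M [-0.03 -0.02 -0.01] w 0.0065 q [-0.31  0.03  1.54  0.    1.56  0.03]
wing n 766 rect [ 0.5176 -0.0753] [0.067 0.008] wing yaw 70.7 c 0.5222 -0.0613
```

View pics/w5.png

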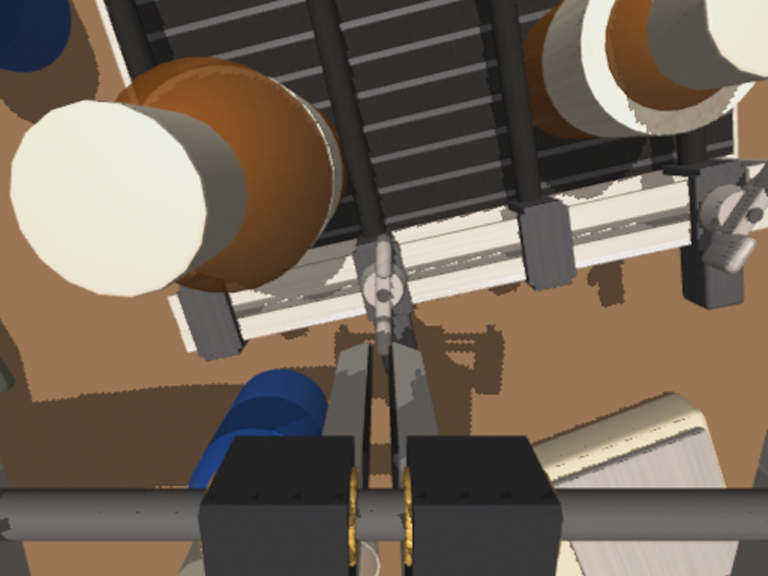

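```bash
python3 -m crank '[0,0,0,0,-0.155,0,1, 0,0,0,0,-0.155,0,1, 0,0,0,0,-0.155,0,1, 0,0,0,0,-0.155,0,1, 0,0,0,0,-0.155,0,1, 0,0,0,0,-0.155,0,1, 0,0,0,0,-0.155,0,1, 0,0,0,0,-0.155,0,1]' 25
python3 -m crank '[0,0,0,0,-0.155,0,1, 0,0,0,0,-0.155,0,1, 0,0,0,0,-0.155,0,1, 0,0,0,0,-0.155,0,1, 0,0,0,0,-0.15,0,1, 0,0,0,0,0,0,1, 0,0,0,0,0,0,1, 0,0,0,0,0,0,1]' 25
python3 - <<'E'
from h import *
st(); plan([.525,-.106,.198],70.7)
E
```

```text
clock: 17.12
tool_pos: [0.5161, -0.0751, 0.2985]
orientation: [-0.631, 0.319, -0.319, 0.631]
contact_force: [-0.7, -0.3, 0.3]
grip_width: 0.0008
clock: 17.78
tool_pos: [0.5161, -0.0752, 0.2985]
orientation: [0.697, -0.119, 0.119, -0.697]
contact_force: [0.4, -0.1, 0.1]
grip_width: 0.0004
t 17.78 [ 0.5161 -0.0752  0.2985] F [ 0.4 -0.1  0.1] M [ 0.09 -0.16 -0.01] w 0.0004 q [-0.31  0.03  1.54  0.    1.56 -1.54]
shift(mm) [ 18.6 100.5 -26.1] units [ 0.155  0.837 -0.218] jawyaw 70.6 tilt 0.01 turn -0.1deg units -0.003 q6 -1.54
```

```bash
python3 -m crank '[0.155,0,-0.218,0,0,0,1, 0,0.2,0,0,0,0,1, 0,0.2,0,0,0,0,1, 0,0.2,0,0,0,0,1, 0,0.15,0,0,0,0,1, 0,0.087,0,0,0,0,1, 0,0,0,0,0,0,1, 0,0,0,0,0,0,1]' 25
python3 - <<'E'
from h import *
st(); plan([.525,-.106,.198],70.7)
E
```

```text
clock: 18.45
tool_pos: [0.525, -0.106, 0.1981]
orientation: [-0.697, 0.119, -0.119, 0.697]
contact_force: [0.5, -0.0, 0.4]
grip_width: 0.0001
t 18.45 [ 0.525  -0.106   0.1981] F [ 0.5 -0.   0.4] M [-0.03 -0.13 -0.03] w 0.0001 q [-0.36  0.13  1.65 -0.    1.37 -1.59]
shift(mm) [-0.   0.1 -0. ] units [-0.     0.001 -0.   ] jawyaw 70.7 tilt 0.02 turn -0.0deg units -0.001 q6 -1.59
```

```bash
python3 -m crank '[-0.04,0,0,0,0,0,1, -0.021,0,-0.009,0,0.12,0,1, -0.021,0,-0.009,0,0.12,0,1, -0.021,0,-0.009,0,0.12,0,1, -0.021,0,-0.009,0,0.12,0,1, -0.021,0,-0.009,0,0.12,0,1, 0,0,0,0,0,0,1, 0,0,0,0,0,0,1]' 25
cat >> h.py <<'E'
def arc(cn=(.5174,-.0755)):
    s=st(); R=Ro.from_quat(s['orientation']).as_matrix(); v=R.T@(np.array([*cn,s['tool_pos'][2]])-s['tool_pos']); print('nut in tool mm',(v*1e3).round(1),'ear yaw %.1f'%(np.degrees(np.arctan2(R[1,2],R[0,2]))-180))
E
python3 -c "
from h import *
arc()"
```

```text
clock: 19.12
tool_pos: [0.5081, -0.1036, 0.2]
orientation: [0.651, -0.276, 0.279, -0.65]
contact_force: [0.3, -2.1, 1.4]
grip_width: 0.0003
t 19.12 [ 0.5081 -0.1036  0.2   ] F [ 0.3 -2.1  1.4] M [-0.26 -0.27 -0.03] w 0.0003 q [-0.37  0.09  1.69 -0.    1.36 -1.13]
nut in tool mm [-13.8  -0.   26.2] ear yaw -136.2
```

```bash
python3 -m crank '[-0.021,0,-0.009,0,0.12,0,1, -0.021,0,-0.009,0,0.12,0,1, -0.021,0,-0.009,0,0.12,0,1, -0.021,0,-0.009,0,0.12,0,1, -0.021,0,-0.009,0,0.12,0,1, -0.021,0,-0.009,0,0.12,0,1, 0,0,0,0,0,0,1, 0,0,0,0,0,0,1]' 25
python3 -c "
from h import *
arc()"
```

```text
clock: 19.78
tool_pos: [0.4946, -0.0937, 0.1992]
orientation: [-0.548, 0.446, -0.448, 0.548]
contact_force: [1.0, -3.1, 1.4]
grip_width: 0.0006
t 19.78 [ 0.4946 -0.0937  0.1992] F [ 1.  -3.1  1.4] M [-0.51 -0.09 -0.  ] w 0.0006 q [-0.36  0.06  1.72 -0.    1.36 -0.56]
nut in tool mm [-13.3   0.   26. ] ear yaw -168.5
```

```bash
python3 -m crank '[-0.021,0,-0.009,0,0.12,0,1, -0.021,0,-0.009,0,0.12,0,1, -0.021,0,-0.009,0,0.12,0,1, -0.021,0,-0.009,0,0.12,0,1, -0.021,0,-0.009,0,0.12,0,1, -0.021,0,-0.009,0,0.12,0,1, -0.01,0,-0.004,0,0.06,0,1, 0,0,0,0,0,0,1]' 25
python3 -c "
from h import *
arc()"
```

```text
clock: 20.45
tool_pos: [0.4882, -0.0771, 0.1986]
orientation: [0.387, -0.592, 0.592, -0.387]
contact_force: [-1.6, -2.7, 2.9]
grip_width: 0.0004
t 20.45 [ 0.4882 -0.0771  0.1986] F [-1.6 -2.7  2.9] M [-0.57  0.16 -0.02] w 0.0004 q [-0.33  0.04  1.74 -0.    1.36  0.08]
nut in tool mm [-13.1   0.   26.1] ear yaw -203.7
```

```bash
python3 -m crank '[0.08,0,-0.02,0,0,0,1, 0,-0.2,0,0,0,0,1, 0,-0.3,0,0,0,0,1, 0,-0.3,0,0,0,0,1, 0,-0.1,0,0,0,0,1, 0,0,0,0,0,0,-0.2, 0,0,0,0,0,0,-0.2, 0,0,0,0,0,0,-0.2]' 25
python3 - <<'E'
from h import *
st(); wing((.5171,-.0757),'w6.png'); plan([.5174,-.0755,.23],66.3)
E
```

```text
clock: 21.12
tool_pos: [0.4807, -0.084, 0.3034]
orientation: [-0.387, 0.594, -0.591, 0.386]
contact_force: [-0.2, -0.2, -0.4]
grip_width: 0.0171
t 21.12 [ 0.4807 -0.084   0.3034] F [-0.2 -0.2 -0.4] M [-0.03 -0.06  0.01] w 0.0171 q [-0.35 -0.04  1.61  0.    1.58  0.06]
wing n 954 rect [ 0.5174 -0.0756] [0.0091 0.0673] wing yaw -24.4 c 0.5169 -0.0741
shift(mm) [-22.6  72.9  30.7] units [-0.188  0.608  0.256] jawyaw -23.8 tilt 0.30 turn 89.9deg units 1.999 q6 0.06
```

View pics/w6.png

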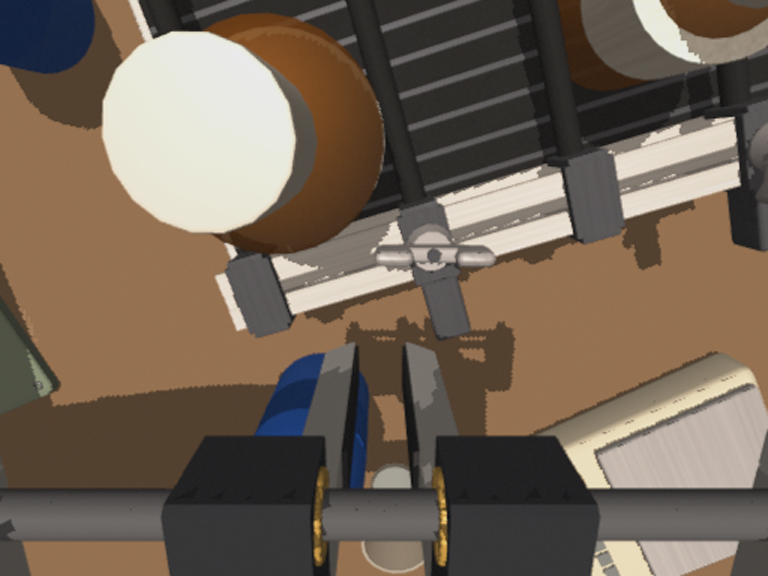

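```bash
python3 -m crank '[-0.188,0,0.256,0,0,0,-0.2, 0,0,0,0,-0.153,0,-0.2, 0,0,0,0,-0.153,0,-0.2, 0,0,0,0,-0.153,0,-0.2, 0,0,0,0,-0.153,0,-0.2, 0,0,0,0,-0.153,0,-0.2, 0,0,0,0,-0.153,0,-0.2, 0,0,0,0,-0.153,0,-0.2]' 25
python3 -m crank '[0,0,0,0,-0.153,0,-0.2, 0,0,0,0,-0.153,0,-0.2, 0,0,0,0,-0.153,0,-0.2, 0,0,0,0,-0.153,0,-0.2, 0,0,0,0,-0.153,0,-0.2, 0,0.25,0,0,-0.153,0,-0.2, 0,0.25,0,0,0,0,-0.2, 0,0,0,0,0,0,-0.2]' 25
python3 -m crank '[0,0,0,0,0,0,-0.2, 0,0,0,0,0,0,-0.2, 0,0,0,0,0,0,-0.2, 0,0,0,0,0,0,-0.2, 0,0,0,0,0,0,-0.2, 0,0,0,0,0,0,-0.2, 0,0,0,0,0,0,-0.2, 0,0,0,0,0,0,-0.2]' 25 >/dev/null
python3 - <<'E'
from h import *
st(); plan([.5174,-.0756,.198],65.6)
E
```

```text
clock: 21.83
tool_pos: [0.518, -0.0757, 0.3031]
orientation: [0.596, -0.383, 0.379, -0.595]
contact_force: [-0.4, 0.6, -1.5]
grip_width: 0.0566
clock: 22.5
tool_pos: [0.5138, -0.0744, 0.2373]
orientation: [-0.691, 0.154, -0.143, 0.692]
contact_force: [-0.9, 0.1, -2.4]
grip_width: 0.0569
t 23.17 [ 0.5194 -0.0763  0.2464] F [0.2 0.9 0.3] M [ 0.03 -0.18  0.02] w 0.0569 q [-0.31  0.07  1.61 -0.    1.46 -1.46]
shift(mm) [-2.1 48.4 -0.2] units [-0.018  0.403 -0.002] jawyaw 65.7 tilt 0.03 turn 0.1deg units 0.002 q6 -1.46
```

```bash
python3 -m crank '[-0.018,0.2,-0.002,0,0,0,-0.2, 0,0.2,0,0,0,0,-0.2, 0,0,0,0,0,0,-0.2, 0,0,0,0,0,0,-0.2, 0,0,0,0,0,0,1, 0,0,0,0,0,0,1, 0,0,0,0,0,0,1, 0,0,0,0,0,0,1]' 30
python3 -m crank '[0,0,0,0,0,0,1, 0,0,0,0,0,0,1, 0,0,0,0,0,0,1, 0,0,0,0,0,0,1, 0,0,0,0,0,0,1, 0,0,0,0,0,0,1, 0,0,0,0,0,0,1, 0,0,0,0,0,0,1]' 30
python3 - <<'E'
from h import *
st(); plan([.5174,-.0756,.198],65.6)
E
```

```text
clock: 23.83
tool_pos: [0.518, -0.0758, 0.1993]
orientation: [0.691, -0.148, 0.15, -0.691]
contact_force: [-0.3, -1.1, 0.5]
grip_width: 0.0333
clock: 24.5
tool_pos: [0.5175, -0.075, 0.1981]
orientation: [-0.691, 0.149, -0.149, 0.692]
contact_force: [1.3, 2.4, 1.9]
grip_width: 0.0087
t 24.50 [ 0.5175 -0.075   0.1981] F [1.3 2.4 1.9] M [ 0.69 -0.49 -0.01] w 0.0087 q [-0.31  0.1   1.68  0.    1.36 -1.46]
shift(mm) [ 0.2  0.1 -0.6] units [ 0.001  0.001 -0.005] jawyaw 65.7 tilt 0.08 turn 0.1deg units 0.003 q6 -1.46
```

```bash
python3 -m crank '[0,0,0,0,0.08,0,1, 0,0,0,0,0.08,0,1, 0,0,0,0,0.08,0,1, 0,0,0,0,0.08,0,1, 0,0,0,0,0.08,0,1, 0,0,0,0,0.08,0,1, 0,0,0,0,0,0,1, 0,0,0,0,0,0,1]' 35 >/dev/null
python3 -c "
from h import *
st(); plan([.5174,-.0756,.198],0)"
python3 -m crank '[0,0,0,0,0.08,0,1, 0,0,0,0,0.08,0,1, 0,0,0,0,0.08,0,1, 0,0,0,0,0.08,0,1, 0,0,0,0,0.08,0,1, 0,0,0,0,0,0,1, 0,0,0,0,0,0,1, 0,0,0,0,0,0,1]' 35 >/dev/null
python3 -c "
from h import *
st(); plan([.5174,-.0756,.198],0)"
```

```text
t 25.17 [ 0.5176 -0.0749  0.1981] F [1.8 5.1 1.2] M [ 0.87 -0.55 -0.04] w 0.0079 q [-0.31  0.1   1.68  0.    1.36 -1.08]
shift(mm) [ 0.4  0.1 -0.6] units [ 0.003  0.001 -0.005] jawyaw 44.2 tilt 0.09 turn 44.2deg units 0.982 q6 -1.08
t 25.83 [ 0.5177 -0.0749  0.1982] F [2.3 4.9 1.4] M [ 0.89 -0.56  0.05] w 0.0085 q [-0.31  0.1   1.68  0.    1.36 -0.77]
shift(mm) [ 0.5  0.2 -0.6] units [ 0.004  0.001 -0.005] jawyaw 26.2 tilt 0.10 turn 26.2deg units 0.582 q6 -0.77
```

```bash
for i in 1 2; do python3 -m crank '[0,0,0,0,0.06,0,1, 0,0,0,0,0.06,0,1, 0,0,0,0,0.06,0,1, 0,0,0,0,0.06,0,1, 0,0,0,0,0,0,1, 0,0,0,0,0,0,1, 0,0,0,0,0,0,1, 0,0,0,0,0,0,1]' 40 >/dev/null
python3 -c "
from h import *
st(); plan([.5174,-.0756,.198],0)"; done
```

```text
t 26.50 [ 0.5176 -0.0749  0.1982] F [ 1.8  4.8 -0. ] M [ 0.86 -0.56  0.73] w 0.0090 q [-0.31  0.1   1.68  0.    1.36 -0.58]
shift(mm) [ 0.6  0.2 -0.4] units [ 0.005  0.001 -0.003] jawyaw 15.5 tilt 0.07 turn 15.5deg units 0.345 q6 -0.58
t 27.17 [ 0.5181 -0.0761  0.1983] F [ 3.9  1.7 -0.8] M [ 0.16 -1.15  0.83] w 0.0119 q [-0.31  0.1   1.68 -0.    1.36 -0.39]
shift(mm) [-0.5  0.3 -0.7] units [-0.004  0.002 -0.006] jawyaw 4.6 tilt 0.15 turn 4.6deg units 0.102 q6 -0.39
```

```bash
python3 -m crank '[0,0,0,0,0,0,-0.2, 0,0,0,0,0,0,-0.2, 0,0,0,0,0,0,-0.2, 0,0,0,0,0,0,-0.2, 0,0,0,0,0,0,-0.2, 0,-0.3,0,0,0,0,-0.2, 0,-0.3,0,0,0,0,-0.2, 0,-0.3,0,0,0,0,-0.2]' 25
python3 -m crank '[0,0,0,0,0,0,-0.2, 0,0,0,0,0,0,-0.2, 0,0,0,0,0,0,-0.2, 0,0,0,0,0,0,-0.2, 0,0,0,0,0,0,-0.2, 0,0,0,0,0,0,-0.2, 0,0,0,0,0,0,-0.2, 0,0,0,0,0,0,-0.2]' 25 >/dev/null
python3 - <<'E'
from h import *
st(); wing((.5171,-.0757),'w7.png'); plan([.5174,-.0756,.198],15)
E
```

```text
clock: 27.83
tool_pos: [0.5159, -0.0755, 0.3062]
orientation: [0.52, -0.481, 0.479, -0.519]
contact_force: [0.5, -0.1, -0.1]
grip_width: 0.0562
t 28.50 [ 0.5169 -0.0755  0.3053] F [ 0.1 -0.3  0.3] M [-0.03 -0.07  0.02] w 0.0564 q [-0.31  0.03  1.53 -0.    1.58 -0.39]
wing n 817 rect [ 0.517  -0.0753] [0.0093 0.0672] wing yaw -64.2 c 0.5171 -0.0739
shift(mm) [  0.2 107.5   0.5] units [0.002 0.896 0.004] jawyaw 4.5 tilt 0.05 turn -10.5deg units -0.233 q6 -0.39
```

View pics/w7.png

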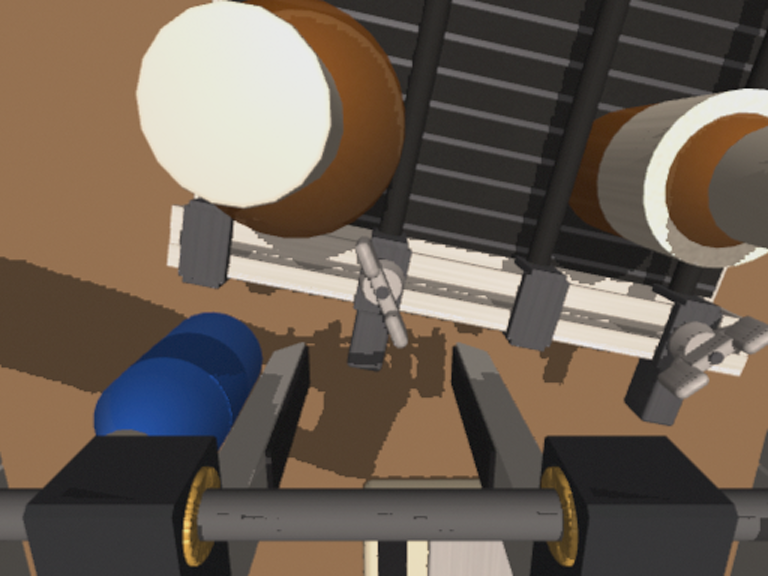

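```bash
python3 -m crank '[0,0,0,0,-0.158,0,-0.2, 0,0,0,0,-0.158,0,-0.2, 0,0,0,0,-0.155,0,-0.2, 0,0.25,0,0,0,0,-0.2, 0,0.25,0,0,0,0,-0.2, 0,0,0,0,0,0,-0.2, 0,0,0,0,0,0,-0.2, 0,0,0,0,0,0,-0.2]' 30
python3 -c "
from h import *
st(); plan([.5172,-.0756,.198],25.8)"
```

```text
clock: 29.22
tool_pos: [0.5179, -0.0758, 0.2474]
orientation: [-0.599, 0.376, -0.377, 0.599]
contact_force: [0.7, -0.3, 0.4]
grip_width: 0.0567
t 29.22 [ 0.5179 -0.0758  0.2474] F [ 0.7 -0.3  0.4] M [-0.03 -0.13  0.04] w 0.0567 q [-0.31  0.06  1.61  0.    1.46 -0.76]
shift(mm) [-0.5 49.4 -0.6] units [-0.004  0.412 -0.005] jawyaw 25.7 tilt 0.10 turn -0.1deg units -0.002 q6 -0.76
```

```bash
python3 -m crank '[0,0.2,-0.004,0,0,0,-0.2, 0,0.21,0,0,0,0,-0.2, 0,0,0,0,0,0,-0.2, 0,0,0,0,0,0,1, 0,0,0,0,0,0,1, 0,0,0,0,0,0,1, 0,0,0,0,0,0,1, 0,0,0,0,0,0,1]' 40 >/dev/null
python3 -m crank '[0,0,0,0,0,0,1, 0,0,0,0,0,0,1, 0,0,0,0,0,0,1, 0,0,0,0,0,0,1, 0,0,0,0,0,0,1, 0,0,0,0,0,0,1, 0,0,0,0,0,0,1, 0,0,0,0,0,0,1]' 40 >/dev/null
python3 -c "
from h import *
st(); plan([.5172,-.0756,.198],25.8)"
for i in 1 2; do python3 -m crank '[0,0,0,0,0.025,0,1, 0,0,0,0,0.025,0,1, 0,0,0,0,0.025,0,1, 0,0,0,0,0.025,0,1, 0,0,0,0,0,0,1, 0,0,0,0,0,0,1, 0,0,0,0,0,0,1, 0,0,0,0,0,0,1]' 40 >/dev/null
python3 -c "
from h import *
st(); plan([.5172,-.0756,.198],25.8)"; done
```

```text
t 30.55 [ 0.5179 -0.0754  0.1972] F [ 5.2  2.3 -1.1] M [ 0.42 -1.06  0.02] w 0.0084 q [-0.31  0.1   1.68  0.    1.36 -0.76]
shift(mm) [-0.1 -0.8 -0.7] units [-0.001 -0.007 -0.006] jawyaw 25.7 tilt 0.15 turn -0.1deg units -0.002 q6 -0.76
t 31.22 [ 0.5179 -0.0754  0.1972] F [ 5.1  1.5 -0.8] M [ 0.42 -1.01  0.47] w 0.0084 q [-0.31  0.1   1.68  0.    1.36 -0.68]
shift(mm) [-0.  -0.8 -0.7] units [-0.    -0.007 -0.006] jawyaw 21.3 tilt 0.14 turn -4.5deg units -0.100 q6 -0.68
t 31.88 [ 0.5178 -0.0754  0.1972] F [ 4.7  1.4 -0.9] M [ 0.42 -0.96  0.7 ] w 0.0093 q [-0.31  0.1   1.68  0.    1.36 -0.6 ]
shift(mm) [ 0.  -0.8 -0.7] units [ 0.    -0.007 -0.006] jawyaw 16.8 tilt 0.14 turn -9.0deg units -0.199 q6 -0.60
```

```bash
python3 -m crank '[0,0,0,0,0,0,-0.2, 0,0,0,0,0,0,-0.2, 0,0,0,0,0,0,-0.2, 0,0,0,0,0,0,-0.2, 0,0,0,0,0,0,-0.2, 0,-0.3,0,0,0,0,-0.2, 0,-0.3,0,0,0,0,-0.2, 0,-0.3,0,0,0,0,-0.2]' 25 >/dev/null
python3 -m crank '[0,-0.2,0,0,0,0,-0.2, 0.3,0,0,0,0,0,-0.2, 0.2,0,0,0,0,0,-0.2, 0,0,0,0,0,0,-0.2, 0,0,0,0,0,0,-0.2, 0,0,0,0,0,0,-0.2, 0,0,0,0,0,0,-0.2, 0,0,0,0,0,0,-0.2]' 25 >/dev/null
python3 - <<'E'
from h import *
st(); wing((.5171,-.0757),'w8.png')
d=cap('scene'); d0=pickle.load(open('d0.pkl','rb'))['scene']
for nm,a,b in(('capbig',383,310),('smallcap',313,240),('beaker',527,262),('bal',508,172)): print(nm,pt(d0,a/1.55,b/1.55).round(3),pt(d,a/1.55,b/1.55).round(3))
# cap centroids (white, at cap height)
for c in(d0,d):
    H,W=c['range_z'].shape; v,u=np.mgrid[:H,:W]; z=c['range_z']
    Q=(np.stack([(u-c['cx'])/c['f']*z,(v-c['cy'])/c['f']*z,z],-1)-c['t'])@c['R']; w=c['frame'].min(2)>140
    for x,y,h in((.469,.015,.345),(.683,.003,.296)):
        m=w&(abs(Q[...,2]-h)<.006)&(np.hypot(Q[...,0]-x,Q[...,1]-y)<.05); print(m.sum(),Q[m].mean(0).round(4))
save(d,'fin.png',(170,100,370,250),4)
E
```

```text
t 33.22 [ 0.5336 -0.1322  0.3286] F [ 0.5 -0.1 -0.2] M [ 0.02 -0.1  -0.01] w 0.0563 q [-0.4   0.09  1.43  0.    1.63 -0.69]
wing n 755 rect [ 0.5171 -0.0753] [0.0089 0.0667] wing yaw -64.0 c 0.5168 -0.0745
capbig [0.466 0.018 0.344] [0.466 0.018 0.343]
smallcap [0.683 0.003 0.295] [0.684 0.003 0.293]
beaker [ 0.382 -0.379  0.028] [ 0.382 -0.379  0.029]
bal [ 0.572 -0.517  0.049] [ 0.571 -0.515  0.052]
223 [0.4686 0.0152 0.3432]
181 [0.6811 0.0059 0.2943]
223 [0.4668 0.0158 0.3434]
180 [0.681  0.0061 0.2942]
```

View pics/w8.png

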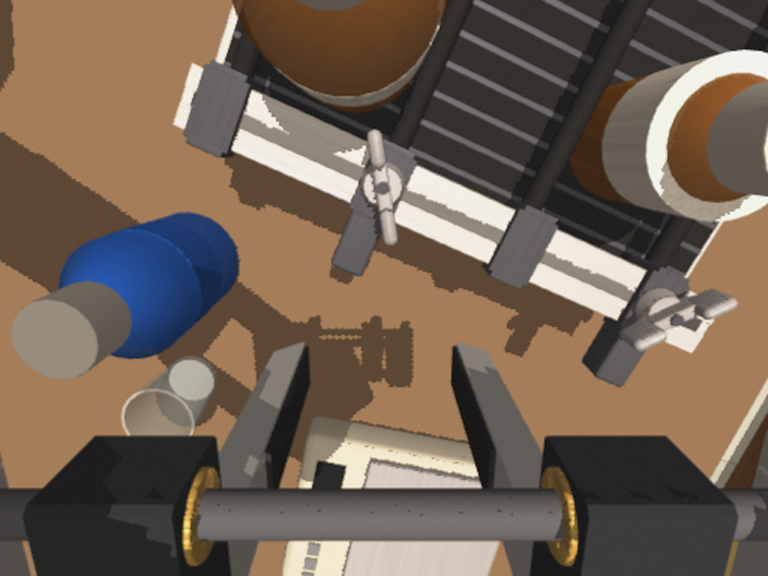

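```bash
python3 -c "
from workcell import manip; print(manip.finish_job())"
```

```text
the job is handed in; nothing more can be done
None
```

I closed the loose bar on the big bottle and tightened its wing nut to the firm stop, then handed the job in at about 33 s. No verdict is reported.

- **Bar:** I gripped the slide block and pulled it 35 mm towards the bottle. The push then rose to about 27 N with almost no further movement, so no play was left. In the last image the nut axis, and so the bar, is still where I left it, to within about 1 mm.
- **Nut:** I turned it about 178° in three strokes: a grip, a push on one ear with the fingers shut (the gripper body could not pass the bottle cap), and a second grip. It then held against 0.7 to 0.8 Nm of torque, and the fingers slipped on it. I gripped it again and the torque rose at once, 0.47 Nm within 4.5°. After I let go, the wing stood where it had before (-64.2°, then -64.0°). The stop is judged from this torque and the unmoved wing, since the nut's own angle cannot be read.
- **Big bottle:** upright, moved about 2 mm.
- **Bystanders:** the small bottle's cap moved less than 0.5 mm. Spot depth checks on the beaker and balance agreed to within about 3 mm.
- **Robot:** clear of everything, with contact force near zero.

No check failed.

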